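Line up the toppings on the coffee trolley by height

TASK

Set the four toppings for the cake (cream pot, sweet jar, wooden-lidded sugar tin, spice jar) that stand at the front of the trolley on the row of four cork coasters in order of height, one in the middle of each coaster: the tallest on the coaster next to the coffee mug, going down to the shortest at the kitchen timer's end. Leave them all standing upright, knock nothing over, and leave the mug and the timer where they are.

Things in the scene. Friction and masses are not known exactly. Their poses are not given: they have to be found in the camera images.
- cream_pot: Plain white stoneware pot, open at the top, the shortest of the four toppings: 66 mm tall, round, 68 mm across at its widest (upper half), foot 57 mm. Loose, 0.22 kg or somewhat more or less. Origin: centre of the underside; z up. Can be gripped round the body.
- sprinkle_jar: Squat round clear sweet jar with a black screw lid that is fixed on: 75 mm tall, 54 mm diameter, lid 50 mm diameter. Loose, about 0.17 kg. Origin: centre of the underside; z up. 
- sugar_tin: Square cream-coloured canister with a wooden lid fixed on it and a round wooden knob in the middle of the lid: 85 mm tall to the top of the knob, 72 mm square; lid top at 68 mm, knob 20 mm diameter from 68 to 85 mm. Loose, about 0.25 kg. Origin: centre of the underside; z up. The knob stands on its z axis; the whole tin can be lifted by the knob.
- cinnamon_jar: Slender clear spice jar with a round mustard-yellow cap fixed on it, the tallest of the four toppings: 96 mm tall, square body 42 mm wide (sides along its x and y), cap 41 mm diameter from 76 to 96 mm. Loose, about 0.11 kg. Origin: centre of the underside; z up. 
- coffee_mug: White mug with small green leaves, dark inside, 95 mm tall, cup 92 mm diameter, handle to its -y side (127 mm overall along y). Stands past one end of the row of coasters, about 0.14 m from the end coaster, at coaster_1 or at coaster_4; marks the tall end. Loose; to be left alone. Origin: under the middle of its overall outline; the cup's axis is 16 mm from it towards +y.
- kitchen_timer: Black round kitchen timer, 67 mm diameter, 61 mm tall, past the other end of the row, about 0.14 m from the end coaster. Loose; to be left alone. Origin: centre of the underside.
- coaster_1: Round cork coaster, 90 mm diameter, 5 mm thick, fixed to the tray: the left end of the row as the robot sees it (+y). The four stand in a nearly straight row, about 105 mm from centre to centre. Origin: centre of the underside (the top is 5 mm above); y runs along the row to the left.
- coaster_2: Round cork coaster, 90 mm diameter, 5 mm thick, fixed to the tray: second from the left. The four stand in a nearly straight row, about 105 mm from centre to centre. Origin: centre of the underside (the top is 5 mm above); y runs along the row to the left.
- coaster_3: Round cork coaster, 90 mm diameter, 5 mm thick, fixed to the tray: third from the left. The four stand in a nearly straight row, about 105 mm from centre to centre. Origin: centre of the underside (the top is 5 mm above); y runs along the row to the left.
- coaster_4: Round cork coaster, 90 mm diameter, 5 mm thick, fixed to the tray: the right end of the row (-y). The four stand in a nearly straight row, about 105 mm from centre to centre. Origin: centre of the underside (the top is 5 mm above); y runs along the row to the left.
There are look-alikes about, which are no part of the job. Leave any red or turquoise look-alike of the cinnamon_jar alone.

How it is judged:
By the outcome, as a careful person would: the job done as asked, in the order asked, and still so for the second after the job is handed in, with the robot touching nothing.
It also fails if it takes over 96 s, if anything falls off the work surface, if the arm or the gripper's body presses on something with over 40 N, if the wrist force passes 120 N, or if a joint passes its speed limit or range.

ROBOT

A 6-joint arm with a two-finger parallel gripper is mounted at the origin on a cart in front of the work surface, level with it; the furniture and walls round the work are solid. World frame = base frame: x ahead of the robot, y to its left, z up, the work surface at z = 0. Lengths are in m, angles in rad, forces in N, time in s.
With the tool pointing down it reaches from about 0.375 to 0.825 m from the base axis. Payload 5.5 kg.
Tool frame: the origin (TCP) lies on the centre line of the jaws, within the pads' length; the fingertips stand 8 mm ahead of it and the grasp point (between the pads) lies 11 mm behind it (robot.finger_overhang is the z of the fingertips in the tool frame, in m); z points along the fingers, y is the line along which they close (so a half turn about z gives the same grasp; the last joint's range is limited). The gripper opens to 85 mm and grips with 20 to 120 N. Pads are 22 mm wide; open, the fingers measure 114 mm over their backs; the gripper's body (76 mm by 85 mm) begins 54 mm behind the grasp point. The pads swing forward as they close: fully open they stand 13 mm farther back than shut.
Start: joints at [1.221, 0.314, -0.047, 1.21, 0, 1.571], TCP at [0.206, 0.564, 0.239] pointing down, gripper open.
Joint ranges: [-2.67, 2.67], [-0.69, 1.73], [-1.03, 1.25], [-2.08, 2.16], [-1.42, 1.45], [-3.14, 3.14]. Speed limits (rad/s): [2.39, 2.39, 3.01, 3.14, 3.14, 3.14].

INTERFACE

Orientations are given as [roll, pitch, yaw] about the fixed x, y, z axes, in that order (R = Rz(yaw) Ry(pitch) Rx(roll)).
In Python, from plant import robot, capture gives the robot as it stands.
- The arm moves only by the tool play_rows, never from a script. Its argument "moves" is a list of rows, each a list of 4 numbers: the shift along the tool's x, y, z in m, then the turn about the tool's z in degrees. A call has 1 to 10 rows; each row shifts and turns the commanded pose from where the row before left it, along the tool's axes as they then stand; what a row does not reach is not made up. A row lasts 1/12 s, in which the tool goes at most 41.7 mm and 7.16 degrees, less where a joint would pass 70% of its speed; a pose out of reach is approached as far as the arm can. A call with a gripper value outside its range is refused whole. "grip" is the opening, from 0 (shut) to 1 (fully open), set as the call begins (left out, the last holds). The fingers move at their own pace and stop on an object; the grip force is fixed at half the most. Time passes only in rows, so rows that do not move let the fingers close. It gives the time, the measured TCP pose, the force, the opening and the grip force at its end, in the units of the state.
- robot.read_state(): the state, without advancing time (a new reading comes with each control period).
- capture(name): name is "side" or "top" or "wrist"; returns a dict with "frame" (400x640x3 uint8, blue, green, red), "fx", "fy", "cx", "cy" (pixels), "R" (3x3) and "t" (3): a world point X has camera coordinates R X + t. Camera axes: x right, y down, z forward; pixel columns grow to the right and rows downward; lengths in m; the calibration is good to about 2 mm. A picture is of the moment at which its call begins. There is no depth.
- robot.sign_off(): hands the job in; it is judged then, once.
The state is a dict: "t": time; "joints": joint angles; "qvel": joint speeds; "effort": joint torques, N m; "eef_pos": TCP position; "tcp_rot": TCP orientation; "contact_force": force on the tool from outside, world axes, zero at the start; "wrist_torque": the same for the moment, N m; "grip_width": finger opening in m; "grasp_force": force on a finger pad.
Only numpy, scipy, OpenCV 4.12 (cv2) and the standard library are available. Lean on these libraries where they do the work, as an engineer would, in place of code of your own. Each camera call takes 0.05 s, during which the arm holds its last target. There are 200 camera calls.

## Working session

There is one attempt and no reset: what is moved stays moved. The work goes in short steps, Python scripts to look and compute and a tool call to move; the robot and the scene stay as the last step left them, time stands still between calls to the robot, and variables do not carry over. Pictures are saved under pics/ and viewed, at most 18 in all, crops included, and the job is handed in when it is done.

Besides the shell and the picture viewer there is one more tool, called as name([rows], argument=value, ...), one row to a line, values as JSON. play_rows: Moves the arm, as the interface text tells. Its arguments: {"type":"object","properties":{"moves":{"type":"array","items":{"type":"array","items":{"type":"number"}}},"grip":{"type":"number"}},"required":["moves"]}

```bash
ls; mkdir -p pics
python3 - <<'E'
from plant import robot, capture
import cv2,pickle
for n in("top","side"):
    c=capture(n); cv2.imwrite(f"pics/{n}0.png",c["frame"]); pickle.dump(c,open(f"pics/{n}0.pkl","wb")); print(n,c["fx"],c["fy"],c["cx"],c["cy"],c["R"],c["t"])
print(robot.read_state(), robot.finger_overhang)
E
```

```text
pics
top 388.72820335338747 388.72820335338747 318.36367755402745 202.8159912518812 [[ 0.01444204 -0.99989212 -0.00267728]
 [-0.99110241 -0.01396066 -0.13236731]
 [ 0.13231565  0.00456511 -0.99119712]] [0.03844683 0.56426827 0.93755314]
side 458.9185659527507 458.9185659527507 316.7172169120875 196.83888739246018 [[ 0.97834254 -0.20698982  0.0010423 ]
 [-0.08681103 -0.41487533 -0.9057275 ]
 [ 0.18790879  0.88602126 -0.42385918]] [-0.51904636  0.10524521  1.24080829]
{'t': 0.1, 'joints': array([ 1.22100684e+00,  3.14144285e-01, -4.79805397e-02,  1.21021916e+00,
        7.22842392e-06,  1.57080352e+00]), 'qvel': array([-4.25540615e-04, -1.84488039e-03,  2.73808389e-03,  1.43934382e-04,
        2.96742518e-05,  2.05048663e-04]), 'effort': array([ 8.43292746e-04, -5.40768671e+01,  3.40541196e+01,  1.12333009e-02,
        6.74916259e-05, -9.04890840e-06]), 'eef_pos': array([0.20544044, 0.56318142, 0.23852676]), 'tcp_rot': array([-3.14004500e+00, -7.21728528e-06,  2.79179596e+00]), 'contact_force': array([-0.33413098, -0.69313622, -0.00299779]), 'wrist_torque': array([-0.02850464,  0.02763855, -0.00455152]), 'grasp_force': 0.0, 'grip_width': 0.08575217291473616} 0.008
```

View pics/top0.png

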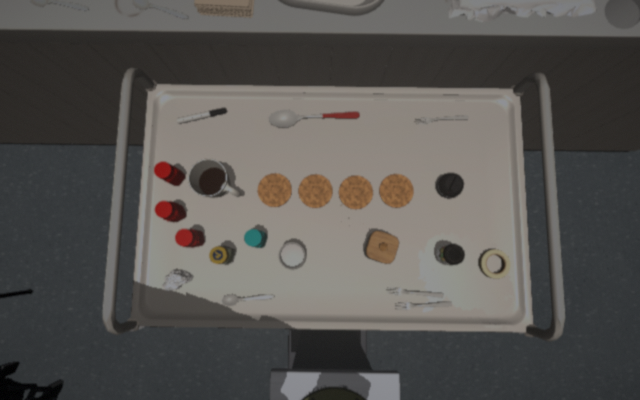

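View pics/side0.png

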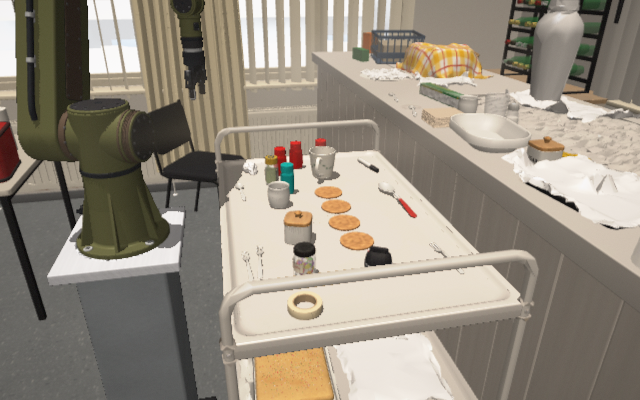

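The mug (210,180) is at the left, next to coaster_1, and the timer (450,185) is at the right.

What each thing could be taken for (top view pixels):
- **Cinnamon jar:** mustard cap at (219,254). Not the turquoise one (255,238) or the reds (169,173), (171,211), (189,237).
- **Cream pot:** white pot at (293,253). Not the mug.
- **Sugar tin:** (381,246). Not the tin on the counter, side (545,148).
- **Sweet jar:** black lid at (453,254). Not the timer (450,185) or the tape (494,263).

I'll check these choices in one crop.

```bash
cat > h.py <<'E'
import numpy as np, cv2, pickle
def ray(c,u,v):
    R,t=np.array(c["R"]),np.array(c["t"])
    d=R.T@np.array([(u-c["cx"])/c["fx"],(v-c["cy"])/c["fy"],1]); return -R.T@t,d
def onz(c,u,v,z):
    o,d=ray(c,u,v); return o+d*(z-o[2])/d[2]
def proj(c,X):
    p=np.array(c["R"])@np.array(X)+c["t"]; return p[0]/p[2]*c["fx"]+c["cx"],p[1]/p[2]*c["fy"]+c["cy"]
def load(n): return pickle.load(open(f"pics/{n}.pkl","rb"))
E
python3 - <<'E'
from h import *
c=load("top0");f=c["frame"]; h=cv2.cvtColor(f,cv2.COLOR_BGR2HSV)
a=cv2.resize(f[160:290,150:330],None,fx=4,fy=4,interpolation=2); b=cv2.resize(f[160:290,340:520],None,fx=4,fy=4,interpolation=2)
s=load("side0")["frame"][130:320,220:420]
cv2.imwrite("pics/crop.png",np.vstack([cv2.resize(np.hstack([a,b]),(800,289)),cv2.resize(s[:,:],(316,300)).repeat(1,0) if 0 else cv2.copyMakeBorder(cv2.resize(s,(316,300)),0,0,0,484,0)]))
m=cv2.inRange(h,(5,90,90),(22,255,255)); m[:, :255]=0; m[:,420:]=0; m[215:]=0; m[:165]=0
n,_,st,ce=cv2.connectedComponentsWithStats(cv2.morphologyEx(m,cv2.MORPH_CLOSE,np.ones((3,3))))
for i in range(1,n):
    if st[i,4]>200: print("coaster",ce[i],st[i],onz(c,*ce[i],.005))
for name,p,z in [("cin",(219,254),.096),("teal",(255,238),.096),("red",(189,237),.096),("pot",(293,253),.066),("knob",(381,246),.068),("spr",(453,254),.075),("tape",(494,263),.02),("mug",(210,180),.09),("timer",(450,185),.06),("redend",(171,211),.09),("fork",(445,293),0),("spoon",(250,297),0)]: print(name,onz(c,*p,z).round(3), f[p[1],p[0]])
E
```

```text
coaster [274.20068807 189.75802752] [258 174  33  33 872] [0.60070916 0.16219188 0.005     ]
coaster [315.00229885 190.73103448] [299 175  33  33 870] [0.59962946 0.05585189 0.005     ]
coaster [395.97597254 190.31235698] [380 174  33  34 874] [ 0.60368385 -0.15487116  0.005     ]
coaster [355.38339022 191.91808874] [339 176  34  33 879] [ 0.59797166 -0.04926337  0.005     ]
cin [0.433 0.275 0.096] [ 53  88 103]
teal [0.471 0.193 0.096] [110 114  43]
red [0.471 0.347 0.096] [ 32  35 137]
pot [0.438 0.105 0.066] [143 148 147]
knob [ 0.457 -0.105  0.068] [ 55  84 114]
spr [ 0.441 -0.274  0.075] [29 32 33]
tape [ 0.42  -0.395  0.02 ] [130 138 145]
mug [0.608 0.306 0.09 ] [25 30 39]
timer [ 0.61  -0.277  0.06 ] [31 34 35]
redend [0.532 0.395 0.09 ] [ 25  27 103]
fork [ 0.343 -0.276  0.   ] [141 147 145]
spoon [0.326 0.216 0.   ] [123 126 126]
```

View pics/crop.png

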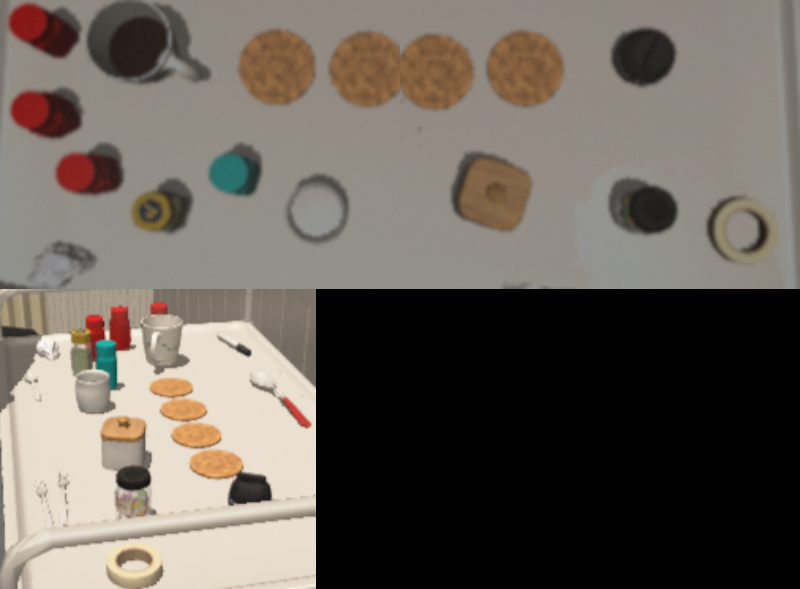

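The crop confirms the choices: mustard cap with a black centre, open white pot, square tin with a wooden lid and knob, and black-lidded sweet jar. Next I'll turn the tool so its axes line up with the world, then go above the cinnamon jar.

play_rows([
  [0,0,0,7],
  [0,0,0,7],
  [0,0,0,7],
  [0,0,0,7],
  [0,0,0,7],
  [0,0,0,7],
  [0,0,0,7],
  [0,0,0,7],
  [0,0,0,7],
  [0,0,0,7],
])

```text
t: 0.93
eef_pos: [0.2055, 0.5633, 0.2388]
tcp_rot: [-3.141, 0.001, 1.564]
contact_force: [0.4, 0.0, 0.2]
grip_width: 0.0856
grasp_force: 0.0
```

play_rows([
  [-0.029,0.0225,0,0],
  [-0.029,0.0225,0,0],
  [-0.029,0.0225,0,0],
  [-0.029,0.0225,0,0],
  [-0.029,0.0225,0,0],
  [-0.029,0.0225,0,0],
  [-0.029,0.0225,0,0],
  [-0.029,0.0225,0,0],
  [-0.029,0.0225,0,0],
  [-0.029,0.0225,0,0],
])

```text
t: 1.77
eef_pos: [0.431, 0.2718, 0.2391]
tcp_rot: [-3.141, 0.0, 1.57]
contact_force: [0.6, -0.0, 0.7]
grip_width: 0.0858
grasp_force: 0.0
```

play_rows([
  [0,0,0,0],
  [0,0,0,0],
])

```text
t: 1.93
eef_pos: [0.4311, 0.2719, 0.239]
tcp_rot: [-3.141, 0.0, 1.566]
contact_force: [-0.8, 0.5, -0.1]
grip_width: 0.0856
grasp_force: 0.0
```

Run:
```python
from plant import robot, capture
import cv2,pickle
c=capture("wrist"); cv2.imwrite("pics/w1.png",c["frame"]); pickle.dump(c,open("pics/w1.pkl","wb"))
s=robot.read_state(); print(s["t"],s["eef_pos"],s["tcp_rot"],c["R"],c["t"],c["fx"])
```

```text
1.9833 [0.43041548 0.27300373 0.23898186] [-3.14068719e+00 -8.69922565e-05  1.56822263e+00] [[ 9.99983786e-01 -5.69447769e-03 -2.58177402e-05]
 [-5.45044305e-03 -9.58423357e-01  2.85298022e-01]
 [-1.64936755e-03 -2.85293255e-01 -9.58438855e-01]] [-0.42976337  0.22602392  0.45732557] 339.3605742043063
```

View pics/w1.png

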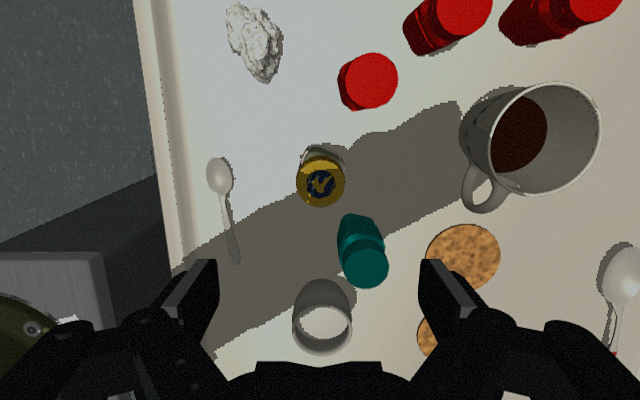

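The wrist view shows the mustard cap at (320,181) and the jar body just behind it at (324,152). The teal look-alike is at (365,250) and the red one at (368,80). Now I'll measure everything from masks.

Run:
```python
from h import *
w=load("w1");f=w["frame"];h=cv2.cvtColor(f,cv2.COLOR_BGR2HSV)
def blob(fr,lo,hi,box,close=5):
    hh=cv2.cvtColor(fr,cv2.COLOR_BGR2HSV); m=np.zeros(fr.shape[:2],np.uint8); x0,y0,x1,y1=box
    m[y0:y1,x0:x1]=cv2.inRange(hh,lo,hi)[y0:y1,x0:x1]; m=cv2.morphologyEx(m,cv2.MORPH_CLOSE,np.ones((close,close)))
    cs,_=cv2.findContours(m,0,1); return cv2.convexHull(max(cs,key=cv2.contourArea))
k=blob(f,(18,120,60),(32,255,255),(280,130,360,220)); print("cin w",cv2.boundingRect(k),cv2.minEnclosingCircle(k),)
e=cv2.minEnclosingCircle(k)[0]
for p in[e,(321,186)]: print(onz(w,*p,.096))
c=load("top0");t=c["frame"]
k=blob(t,(15,60,30),(35,255,255),(205,240,232,268)); e=cv2.minEnclosingCircle(k); print("cin t",e,onz(c,*e[0],.096))
k=blob(t,(5,60,60),(25,255,255),(355,220,410,270)); r=cv2.minAreaRect(k); print("tin",r,onz(c,*r[0],.068))
k=blob(t,(0,0,0),(180,255,45),(440,240,470,268)); e=cv2.minEnclosingCircle(k); print("spr",e,onz(c,*e[0],.075))
k=blob(t,(0,0,135),(180,60,255),(275,232,311,272)); e=cv2.minEnclosingCircle(k); print("pot",e,onz(c,*e[0],.066))
cv2.imwrite("pics/c2.png",np.hstack([cv2.resize(f[130:215,280:360],(400,425),interpolation=2),cv2.resize(t[225:280,270:330],(400,425),interpolation=2)]))
```

```text
cin w (296, 156, 49, 51) ((320.10333251953125, 180.929931640625), 25.603073120117188)
[0.4328553  0.27967551 0.096     ]
[0.43359272 0.27528996 0.096     ]
cin t ((218.64178466796875, 254.80596923828125), 9.888364791870117) [0.431088   0.27550412 0.096     ]
tin ((381.8000183105469, 246.60000610351562), (30.35786247253418, 29.72540855407715), 18.434947967529297) [ 0.4560674  -0.10692778  0.068     ]
spr ((452.6651306152344, 253.76605224609375), 10.408358573913574) [ 0.44145282 -0.27338823  0.075     ]
pot ((292.5, 251.5), 26.201244354248047) [0.44137062 0.10660056 0.066     ]
```

View pics/c2.png

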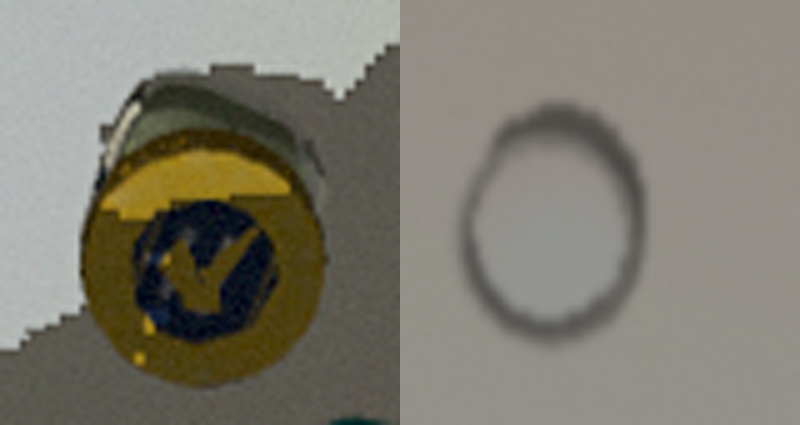

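play_rows([
  [0.004,0.0015,0.02,0],
  [0,0,0.03,0],
  [0,0,0.03,0],
  [0,0,0.03,0],
  [0,0,0.028,0],
  [0,0,0.015,0],
  [0,0,0,0],
  [0,0,0,0],
], grip=0.75)

```text
t: 2.65
eef_pos: [0.4304, 0.2781, 0.0858]
tcp_rot: [-3.14, 0.001, 1.572]
contact_force: [-0.6, -1.1, -0.3]
grip_width: 0.0639
grasp_force: 0.0
```

play_rows([
  [0,0,0,0],
  [0,0,0,0],
  [0,0,0,0],
  [0,0,0,0],
  [0,0,0,0],
  [0,0,0,0],
  [0,0,0,0],
], grip=0)

```text
t: 3.23
eef_pos: [0.433, 0.2787, 0.0883]
tcp_rot: [3.139, -0.003, 1.57]
contact_force: [-1.3, 0.3, 6.3]
grip_width: 0.0391
grasp_force: 60.4
```

Run:
```python
from plant import robot, capture
import cv2,pickle
c=capture("wrist"); s=capture("side")["frame"][130:210,240:340]
cv2.imwrite("pics/w2.png",np.hstack([cv2.resize(c["frame"],(480,300)),cv2.resize(s,(320,300))]) if 0 else __import__("numpy").hstack([cv2.resize(c["frame"],(480,300)),cv2.resize(s,(320,300))]))
s=robot.read_state(); print(s["t"],s["eef_pos"],s["grip_width"],s["grasp_force"],s["contact_force"])
```

```text
3.3333 [0.43300231 0.27865084 0.08830323] 0.038986333872688 60.42626917362213 [-6.53573339e-01  7.53672439e-04  6.80954936e+00]
```

View pics/w2.png

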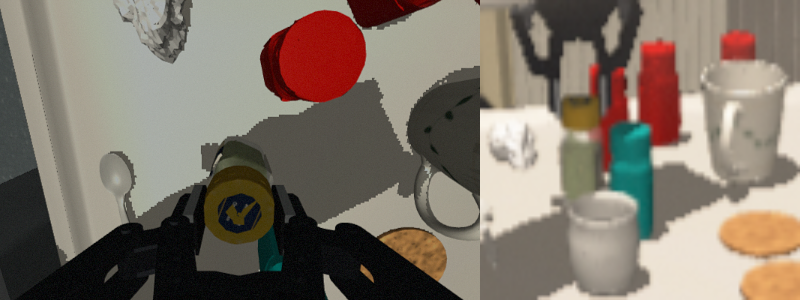

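The jar is held by the cap at 60 N and stands upright in the side view at (580,150). Now I'll lift it and carry it to coaster 1.

play_rows([
  [0,0,-0.01,0],
  [0,0,-0.03,0],
  [0,0,-0.04,0],
  [0,0,-0.04,0],
  [0,0,-0.02,0],
  [0,0,0,0],
])

```text
t: 3.83
eef_pos: [0.4348, 0.2792, 0.2331]
tcp_rot: [3.133, -0.005, 1.57]
contact_force: [0.8, -0.1, -1.5]
grip_width: 0.0389
grasp_force: 60.6
```

play_rows([
  [-0.01,0.014,0,0],
  [-0.02,0.028,0,0],
  [-0.02,0.028,0,0],
  [-0.02,0.028,0,0],
  [-0.02,0.028,0,0],
  [-0.016,0.028,0,0],
  [-0.01,0.014,0,0],
  [0,0,0,0],
  [0,0,0,0],
])

```text
t: 4.58
eef_pos: [0.5999, 0.1606, 0.2257]
tcp_rot: [-3.14, 0.0, 1.568]
contact_force: [0.1, 1.1, -1.6]
grip_width: 0.0391
grasp_force: 60.7
```

```bash
cat >> h.py <<'E'
def snap(tag,crops):
    """crops: list of (camera,x0,y0,x1,y1); side by side, 300 high"""
    from plant import robot, capture
    out=[]
    for i,(n,x0,y0,x1,y1) in enumerate(crops):
        c=capture(n); pickle.dump(c,open(f"pics/{tag}_{n}.pkl","wb"))
        s=min(300/(y1-y0),800/len(crops)/(x1-x0)); r=cv2.resize(c["frame"][y0:y1,x0:x1],None,fx=s,fy=s)
        out.append(cv2.copyMakeBorder(r,0,300-r.shape[0],0,0,0))
    cv2.imwrite(f"pics/{tag}.png",np.hstack(out))
    s=robot.read_state(); print(round(s["t"],2),s["eef_pos"].round(4),s["tcp_rot"].round(3),s["grip_width"].round(4),s["grasp_force"],s["contact_force"].round(1))
    return s
E
python3 - <<'E'
from h import *
s=snap("p3",[("wrist",200,100,480,300),("side",240,60,440,260)])
w=load("p3_wrist"); p=s["eef_pos"]
print("proj axis at cap top/tcp", [np.round(proj(w,[p[0],p[1],p[2]+d]),1) for d in(0.01,0,-.01,-.08)])
E
```

```text
Traceback (most recent call last):
  File "h.py", line 19, in snap
    s=robot.read_state(); print(round(s["t"],2),s["eef_pos"].round(4),s["tcp_rot"].round(3),s["grip_width"].round(4),s["grasp_force"],s["contact_force"].round(1))
                                                                                            ^^^^^^^^^^^^^^^^^^^^^
AttributeError: 'float' object has no attribute 'round'
```

View pics/p3.png

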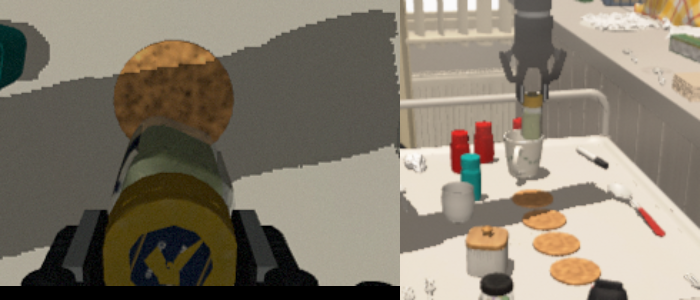

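The jar hangs upright, with the cap centred near wrist pixel (319,281). I'll check it against the tool axis and the coaster.

```bash
sed -i 's/s\["grip_width"\].round(4)/round(s["grip_width"],4)/' h.py
python3 - <<'E'
from h import *
from plant import robot
s=robot.read_state(); p=s["eef_pos"]; w=load("p3_wrist")
f=w["frame"];hh=cv2.cvtColor(f,cv2.COLOR_BGR2HSV);m=cv2.inRange(hh,(18,120,50),(34,255,255));m=cv2.morphologyEx(m,5 and cv2.MORPH_CLOSE,np.ones((7,7)))
k=cv2.convexHull(max(cv2.findContours(m,0,1)[0],key=cv2.contourArea)); print("cap box",cv2.boundingRect(k))
for d in (.005,.0085,.012): print(d,np.round(proj(w,p+[0,0,d]),1))
x,y,bw,bh=cv2.boundingRect(k)
# front rim (bottom of ellipse) of the cap top
print("front rim",onz(w,x+bw/2,y+bh,p[2]+.0085)-p, "tcp",p)
m=cv2.inRange(hh,(5,90,60),(17,255,255)); m[:100]=0;m[200:]=0
k=max(cv2.findContours(cv2.morphologyEx(m,cv2.MORPH_CLOSE,np.ones((5,5))),0,1)[0],key=cv2.contourArea); x,y,bw,bh=cv2.boundingRect(k); print((x,y,bw,bh),"coaster x",onz(w,x+bw/2,y+bw*.46,.005),"top edge y",onz(w,x+bw/2,y,.005))
E
```

```text
cap box (272, 221, 94, 105)
0.005 [315.5 275.8]
0.0085 [315.5 279.9]
0.012 [315.4 284.3]
front rim [ 0.0014059  -0.02245601  0.0085    ] tcp [0.59887577 0.16159839 0.22611447]
(280, 128, 84, 72) coaster x [0.60383777 0.16568492 0.005     ] top edge y [0.60385471 0.20588354 0.005     ]
```

play_rows([
  [0.0015,0.002,0.02,0],
  [0,0,0.03,0],
  [0,0,0.03,0],
  [0,0,0.025,0],
  [0,0,0.015,0],
  [0,0,0.008,0],
  [0,0,0.004,0],
  [0,0,0,0],
  [0,0,0,0],
])

```text
t: 5.43
eef_pos: [0.6023, 0.1635, 0.0956]
tcp_rot: [3.14, -0.0, 1.571]
contact_force: [0.1, 0.1, -0.4]
grip_width: 0.039
grasp_force: 60.7
```

Run:
```python
from h import *
s=snap("p4",[("side",300,130,400,210)])
```

```text
5.48 [0.6026 0.1634 0.0957] [ 3.139e+00 -1.000e-03  1.571e+00] 0.0389 60.650696754455566 [ 0.5 -0.1 -0.9]
```

play_rows([
  [0,0,0.0015,0],
  [0,0,0.001,0],
  [0,0,0,0],
  [0,0,0,0],
])

```text
t: 5.82
eef_pos: [0.6027, 0.1632, 0.0934]
tcp_rot: [3.139, -0.001, 1.57]
contact_force: [-1.4, -0.1, 5.0]
grip_width: 0.0391
grasp_force: 61.4
```

play_rows([
  [0,0,0,0],
  [0,0,0,0],
  [0,0,0,0],
  [0,0,0,0],
  [0,0,0,0],
  [0,0,0,0],
], grip=0.75)

```text
t: 6.32
eef_pos: [0.6018, 0.1628, 0.0916]
tcp_rot: [-3.141, 0.0, 1.57]
contact_force: [0.4, 0.3, 0.4]
grip_width: 0.0639
grasp_force: 0.0
```

play_rows([
  [0,0,-0.01,0],
  [0,0,-0.03,0],
  [0,0,-0.04,0],
  [0,0,-0.04,0],
  [0,0,-0.02,0],
  [0,0,0,0],
  [0,0,0,0],
])

```text
t: 6.9
eef_pos: [0.6029, 0.1632, 0.2342]
tcp_rot: [3.138, -0.001, 1.57]
contact_force: [-0.4, -0.0, -0.7]
grip_width: 0.064
grasp_force: 0.0
```

play_rows([
  [-0.02,-0.012,0,0],
  [-0.035,-0.019,0,0],
  [-0.035,-0.019,0,0],
  [-0.035,-0.019,0,0],
  [-0.035,-0.019,0,0],
  [-0.035,-0.019,0,0],
  [-0.035,-0.019,0,0],
  [-0.025,-0.014,0,0],
  [-0.015,-0.006,0,0],
  [0,0,0,0],
])

```text
t: 7.73
eef_pos: [0.4532, -0.1092, 0.2306]
tcp_rot: [-3.139, 0.0, 1.566]
contact_force: [-0.3, 0.5, -0.3]
grip_width: 0.064
grasp_force: 0.0
```

Run:
```python
from h import *
s=snap("p5",[("wrist",0,0,640,400),("side",240,110,440,260)])
```

```text
7.83 [ 0.4549 -0.1071  0.2309] [-3.140e+00 -1.000e-03  1.568e+00] 0.0643 0.0 [ 0.2 -0.4  0.4]
```

View pics/p5.png

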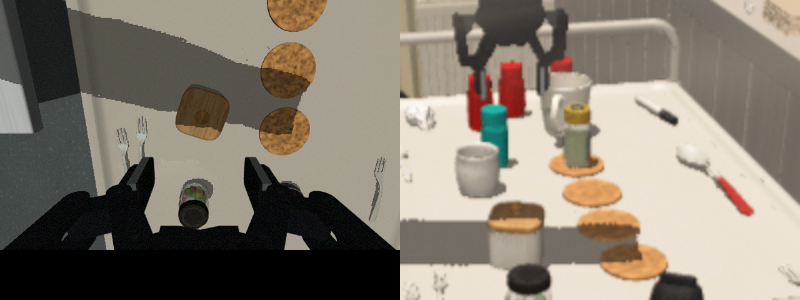

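The cinnamon jar stands on coaster 1 at (577,135) in the side view. The tin is in the wrist view at about (323,181). I'll find its knob more precisely.

Run:
```python
from h import *
w=load("p5_wrist");f=w["frame"];c=load("top0")
a=cv2.convertScaleAbs(cv2.resize(f[130:230,275:375],(400,400),interpolation=2),alpha=1.8)
b=cv2.convertScaleAbs(cv2.resize(c["frame"][222:272,357:407],(400,400),interpolation=2),alpha=1.8)
cv2.imwrite("pics/c6.png",np.hstack([a,b]))
for nm,cam,box in(("w",w,(275,130,375,230)),("t",c,(357,222,407,272))):
    fr=cam["frame"];hh=cv2.cvtColor(fr,cv2.COLOR_BGR2HSV);m=np.zeros(fr.shape[:2],np.uint8);x0,y0,x1,y1=box
    m[y0:y1,x0:x1]=cv2.inRange(hh,(5,85,30),(25,255,255))[y0:y1,x0:x1];m=cv2.morphologyEx(m,cv2.MORPH_CLOSE,np.ones((7,7)))
    k=max(cv2.findContours(m,0,1)[0],key=cv2.contourArea);r=cv2.minAreaRect(k);print(nm,r,onz(cam,*r[0],.066))
print("cap now",[np.round(proj(load("p5_side"),[.602,.1615,z])) for z in(.005,.101)])
```

```text
w ((323.3810729980469, 181.88648986816406), (78.15332794189453, 76.75640869140625), 17.102725982666016) [ 0.45757033 -0.10748729  0.066     ]
t ((381.8500061035156, 246.45001220703125), (29.725406646728516, 28.776723861694336), 18.43494987487793) [ 0.45647243 -0.1073684   0.066     ]
cap now [array([328., 191.]), array([328., 164.])]
```

View pics/c6.png

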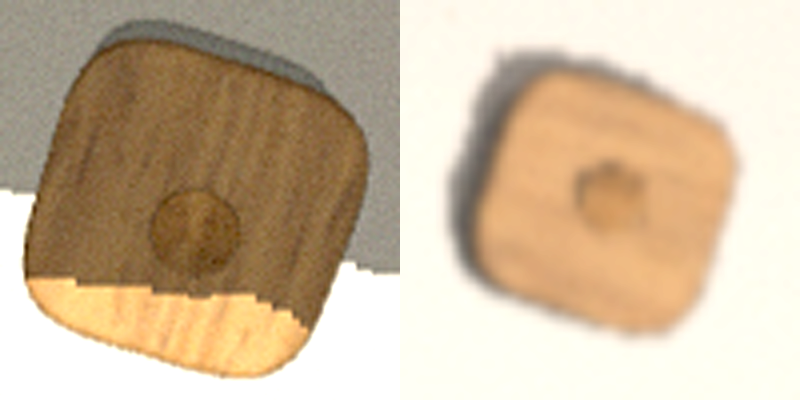

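The knob is at wrist (324,188), which matches a lid centre of (0.457,-0.1075). Next I'll lower onto the knob.

play_rows([
  [-0.0005,0.0025,0.02,0],
  [0,0,0.035,0],
  [0,0,0.035,0],
  [0,0,0.03,0],
  [0,0,0.02,0],
  [0,0,0.009,0],
  [0,0,0,0],
  [0,0,0,0],
], grip=0.55)

```text
t: 8.5
eef_pos: [0.4585, -0.1068, 0.0829]
tcp_rot: [-3.141, -0.0, 1.571]
contact_force: [-0.0, 0.3, -0.3]
grip_width: 0.047
grasp_force: 0.0
```

play_rows([
  [0,0,0,0],
  [0,0,0,0],
  [0,0,0,0],
  [0,0,0,0],
  [0,0,0,0],
  [0,0,0,0],
  [0,0,0,0],
  [0,0,0,0],
], grip=0)

```text
t: 9.17
eef_pos: [0.4588, -0.1077, 0.0843]
tcp_rot: [3.14, 0.0, 1.57]
contact_force: [-2.2, 0.4, 5.5]
grip_width: 0.0152
grasp_force: 58.5
```

play_rows([
  [0,0,-0.005,0],
  [0,0,-0.01,0],
  [0,0,-0.01,0],
  [0,0,0,0],
  [0,0,0,0],
])

```text
t: 9.58
eef_pos: [0.4592, -0.1078, 0.109]
tcp_rot: [3.139, 0.001, 1.57]
contact_force: [0.8, 0.7, -2.9]
grip_width: 0.0152
grasp_force: 58.7
```

Run:
```python
from h import *
s=snap("p7",[("wrist",200,100,480,300),("side",260,180,340,260)])
```

```text
9.68 [ 0.4581 -0.1075  0.1079] [ 3.141 -0.     1.57 ] 0.015 58.74374851671746 [ 0.1  0.6 -3. ]
```

View pics/p7.png

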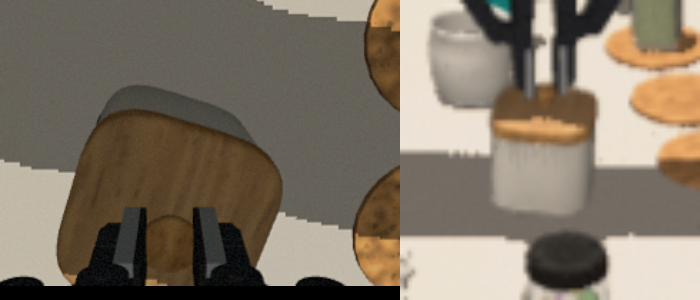

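The tin is hanging level (−3 N, its weight). I'll carry it to coaster 2.

play_rows([
  [0,0,-0.02,0],
  [0,0,-0.02,0],
  [0.0135,0.012,0,0],
  [0.025,0.022,0,0],
  [0.03,0.026,0,0],
  [0.03,0.026,0,0],
  [0.03,0.026,0,0],
  [0.022,0.018,0,0],
  [0.013,0.012,0,0],
  [0,0,0,0],
])

```text
t: 10.52
eef_pos: [0.6024, 0.0591, 0.1468]
tcp_rot: [3.141, -0.001, 1.574]
contact_force: [-0.5, 0.5, -2.7]
grip_width: 0.0151
grasp_force: 59.1
```

play_rows([
  [0,0,0,0],
  [0,0,0,0],
])

```text
t: 10.68
eef_pos: [0.5992, 0.0554, 0.1469]
tcp_rot: [-3.139, 0.001, 1.57]
contact_force: [-0.9, 0.6, -3.6]
grip_width: 0.0149
grasp_force: 59.1
```

Run:
```python
from h import *
s=snap("p8",[("wrist",200,100,480,300),("side",260,180,340,260)])
w=load("p8_wrist");f=w["frame"];p=s["eef_pos"];hh=cv2.cvtColor(f,cv2.COLOR_BGR2HSV)
print([np.round(proj(w,p+[0,0,d]),1) for d in(.001,-.016)])
```

```text
10.78 [0.5992 0.055  0.1474] [-3.14   0.     1.569] 0.015 59.125701474258676 [-0.2  0.3 -3.1]
[array([318. , 274.5]), array([318.1, 257.2])]
```

View pics/p8.png

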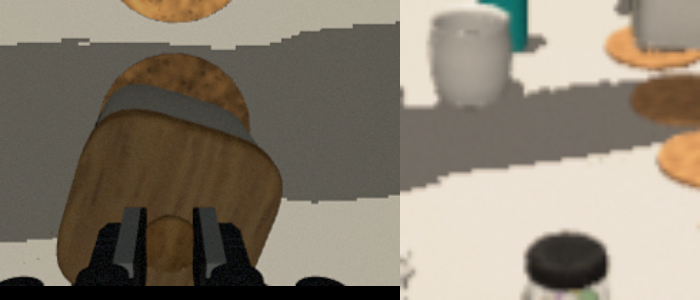

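play_rows([
  [0.001,0.0015,0.015,0],
  [0,0,0.02,0],
  [0,0,0.012,0],
  [0,0,0.006,0],
  [0,0,0.003,0],
  [0,0,0.001,0],
  [0,0,0.001,0],
  [0,0,0,0],
  [0,0,0,0],
])

```text
t: 11.53
eef_pos: [0.6023, 0.0569, 0.0906]
tcp_rot: [3.14, -0.0, 1.57]
contact_force: [0.3, -0.4, -3.2]
grip_width: 0.0146
grasp_force: 59.1
```

play_rows([
  [0,0,0.001,0],
  [0,0,0.0005,0],
  [0,0,0,0],
  [0,0,0,0],
])

```text
t: 11.87
eef_pos: [0.6021, 0.0569, 0.0895]
tcp_rot: [3.14, -0.0, 1.57]
contact_force: [-3.2, -0.3, 5.7]
grip_width: 0.0146
grasp_force: 60.0
```

play_rows([
  [0,0,0,0],
  [0,0,0,0],
  [0,0,0,0],
  [0,0,0,0],
  [0,0,0,0],
  [0,0,0,0],
], grip=0.6)

```text
t: 12.37
eef_pos: [0.6018, 0.0569, 0.0882]
tcp_rot: [3.142, 0.0, 1.57]
contact_force: [-0.0, 0.1, -0.1]
grip_width: 0.0514
grasp_force: 0.0
```

play_rows([
  [0,0,-0.01,0],
  [0,0,-0.03,0],
  [0,0,-0.04,0],
  [0,0,-0.04,0],
  [0,0,-0.02,0],
  [0,0,0,0],
])

```text
t: 12.87
eef_pos: [0.605, 0.0572, 0.2353]
tcp_rot: [3.132, -0.001, 1.57]
contact_force: [0.7, -0.5, 0.4]
grip_width: 0.0512
grasp_force: 0.0
```

play_rows([
  [-0.02,-0.011,0,0],
  [-0.035,-0.017,0,0],
  [-0.036,-0.017,0,0],
  [-0.037,-0.018,0,0],
  [-0.037,-0.018,0,0],
  [-0.037,-0.018,0,0],
  [-0.037,-0.018,0,0],
  [-0.036,-0.017,0,0],
  [-0.03,-0.015,0,0],
  [-0.025,-0.011,0,0],
], grip=1)

```text
t: 13.7
eef_pos: [0.4397, -0.275, 0.2285]
tcp_rot: [-3.141, 0.0, 1.568]
contact_force: [0.5, -0.1, 0.0]
grip_width: 0.0857
grasp_force: 0.0
```

play_rows([
  [0,0,0,0],
  [0,0,0,0],
  [0,0,0,0],
])

```text
t: 13.95
eef_pos: [0.4414, -0.2727, 0.2282]
tcp_rot: [-3.142, -0.001, 1.57]
contact_force: [0.2, 0.9, 0.2]
grip_width: 0.0857
grasp_force: 0.0
```

Run:
```python
from h import *
s=snap("p9",[("wrist",0,0,640,400),("side",260,140,440,280)])
```

```text
14.05 [ 0.4419 -0.272   0.2283] [-3.142 -0.     1.571] 0.0856 0.0 [-0.  -0.3 -0.2]
```

View pics/p9.png

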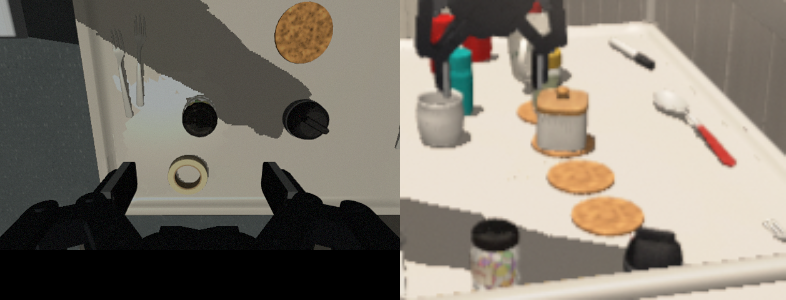

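The tin stands on coaster 2, and the sweet jar's lid is at wrist (320,190). I'll measure it.

Run:
```python
from h import *
w=load("p9_wrist");f=w["frame"]
g=cv2.GaussianBlur(cv2.cvtColor(f,cv2.COLOR_BGR2GRAY),(3,3),0);m=np.zeros_like(g);m[150:225,280:360]=(g[150:225,280:360]<42)*255
m=cv2.morphologyEx(m,cv2.MORPH_OPEN,np.ones((5,5)))
k=max(cv2.findContours(m,0,1)[0],key=cv2.contourArea);x,y,bw,bh=cv2.boundingRect(k);e=cv2.minEnclosingCircle(k)
print((x,y,bw,bh),e,onz(w,*e[0],.072),"front rim",onz(w,x+bw/2,y+bh,.075),"sides",onz(w,x,e[0][1],.073),onz(w,x+bw,e[0][1],.073))
```

```text
(292, 164, 55, 54) ((319.21246337890625, 190.2221221923828), 28.080577850341797) [ 0.44250109 -0.27633234  0.072     ] front rim [ 0.44271572 -0.30134614  0.075     ] sides [ 0.41846068 -0.27601558  0.073     ] [ 0.46704646 -0.27612631  0.073     ]
```

play_rows([
  [-0.003,0.0005,0.02,0],
  [0,0,0.03,0],
  [0,0,0.035,0],
  [0,0,0.035,0],
  [0,0,0.035,0],
  [0,0,0.025,0],
  [0,0,0.013,0],
  [0,0,0,0],
  [0,0,0,0],
], grip=1)

```text
t: 14.8
eef_pos: [0.442, -0.2748, 0.0349]
tcp_rot: [-3.14, -0.001, 1.572]
contact_force: [-0.4, -0.3, 0.5]
grip_width: 0.0857
grasp_force: 0.0
```

play_rows([
  [0,0,0,0],
  [0,0,0,0],
  [0,0,0,0],
  [0,0,0,0],
  [0,0,0,0],
  [0,0,0,0],
  [0,0,0,0],
], grip=0)

```text
t: 15.38
eef_pos: [0.4432, -0.2765, 0.0374]
tcp_rot: [3.139, 0.001, 1.57]
contact_force: [-2.0, 0.8, 8.8]
grip_width: 0.0511
grasp_force: 61.2
```

play_rows([
  [0,0,-0.01,0],
  [0,0,-0.03,0],
  [0,0,-0.03,0],
  [0,0,-0.03,0],
  [0,0,-0.01,0],
  [0,0,0,0],
  [0,0,0,0],
])

```text
t: 15.97
eef_pos: [0.4422, -0.2762, 0.1455]
tcp_rot: [3.141, 0.001, 1.57]
contact_force: [-0.8, -0.6, -2.9]
grip_width: 0.0509
grasp_force: 63.4
```

play_rows([
  [0.015,0.01,0,0],
  [0.025,0.018,0,0],
  [0.03,0.021,0,0],
  [0.03,0.021,0,0],
  [0.03,0.021,0,0],
  [0.03,0.021,0,0],
  [0.03,0.02,0,0],
  [0.0225,0.015,0,0],
  [0.014,0.01,0,0],
  [0,0,0,0],
])

```text
t: 16.8
eef_pos: [0.5997, -0.0468, 0.1431]
tcp_rot: [-3.139, -0.001, 1.574]
contact_force: [0.1, -0.8, -1.9]
grip_width: 0.0512
grasp_force: 63.4
```

play_rows([
  [0,0,0,0],
  [0,0,0,0],
])

```text
t: 16.97
eef_pos: [0.5978, -0.0504, 0.144]
tcp_rot: [-3.139, 0.0, 1.569]
contact_force: [0.0, 0.3, -1.9]
grip_width: 0.0512
grasp_force: 63.4
```

Run:
```python
from h import *
s=snap("p10",[("wrist",200,100,480,300),("side",260,120,440,260)])
w=load("p10_wrist");p=s["eef_pos"];print("lid top centre expected",proj(w,p+[0,0,.0376]),proj(w,p+[0,-.025,.0376]))
```

```text
17.07 [ 0.5981 -0.0508  0.1448] [-3.14   0.     1.568] 0.0515 63.43587353825569 [ 0.3 -0.4 -2.1]
lid top centre expected (np.float64(318.4014106199719), np.float64(328.6835896195373)) (np.float64(318.5632674077275), np.float64(388.60301751427704))
```

View pics/p10.png

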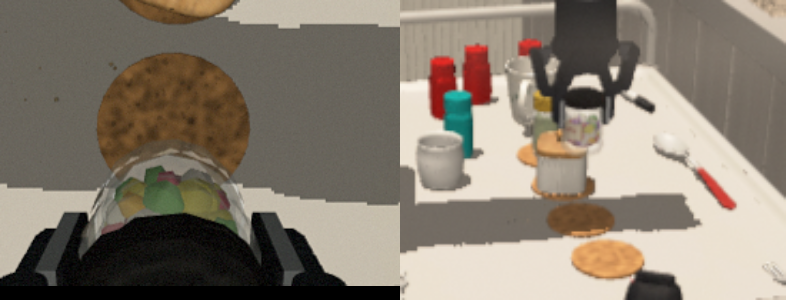

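The sweet jar hangs upright over coaster 3 (wrist crop centre about (173,125)). Next I'll lower it.

play_rows([
  [0.001,0.001,0.015,0],
  [0,0,0.025,0],
  [0,0,0.03,0],
  [0,0,0.016,0],
  [0,0,0.009,0],
  [0,0,0.004,0],
  [0,0,0.001,0],
  [0,0,0,0],
  [0,0,0,0],
])

```text
t: 17.82
eef_pos: [0.6013, -0.049, 0.0467]
tcp_rot: [3.139, 0.0, 1.57]
contact_force: [0.3, 0.4, -1.6]
grip_width: 0.0511
grasp_force: 63.4
```

play_rows([
  [0,-0.001,0.002,0],
  [0,0,0.0015,0],
  [0,0,0.0005,0],
  [0,0,0,0],
  [0,0,0,0],
])

```text
t: 18.23
eef_pos: [0.5998, -0.0486, 0.0425]
tcp_rot: [3.14, 0.0, 1.57]
contact_force: [-2.2, 0.2, 6.2]
grip_width: 0.0513
grasp_force: 64.1
```

play_rows([
  [0,0,0,0],
  [0,0,0,0],
  [0,0,0,0],
  [0,0,0,0],
  [0,0,0,0],
  [0,0,0,0],
], grip=1)

```text
t: 18.73
eef_pos: [0.5991, -0.0486, 0.0412]
tcp_rot: [-3.141, -0.0, 1.57]
contact_force: [-0.3, 0.4, -0.3]
grip_width: 0.0851
grasp_force: 0.0
```

play_rows([
  [0,0,-0.01,0],
  [0,0,-0.03,0],
  [0,0,-0.04,0],
  [0,0,-0.04,0],
  [0,0,-0.04,0],
  [0,0,-0.025,0],
  [0,0,-0.01,0],
  [0,0,0,0],
])

```text
t: 19.4
eef_pos: [0.601, -0.0488, 0.2401]
tcp_rot: [3.136, 0.0, 1.57]
contact_force: [0.4, 0.1, -0.2]
grip_width: 0.0854
grasp_force: 0.0
```

play_rows([
  [0.013,-0.013,0,0],
  [0.02,-0.022,0,0],
  [0.022,-0.023,0,0],
  [0.022,-0.023,0,0],
  [0.022,-0.023,0,0],
  [0.022,-0.023,0,0],
  [0.018,-0.018,0,0],
  [0.014,-0.014,0,0],
  [0,0,0,0],
  [0,0,0,0],
])

```text
t: 20.23
eef_pos: [0.4389, 0.1047, 0.2349]
tcp_rot: [-3.139, 0.001, 1.572]
contact_force: [0.3, -0.4, 0.8]
grip_width: 0.0853
grasp_force: 0.0
```

Run:
```python
from h import *
s=snap("p11",[("wrist",0,0,640,400),("side",260,120,440,260)])
```

```text
20.33 [0.4402 0.1041 0.2354] [-3.14e+00  1.00e-03  1.57e+00] 0.0855 0.0 [-0.1 -0.8  0.8]
```

View pics/p11.png

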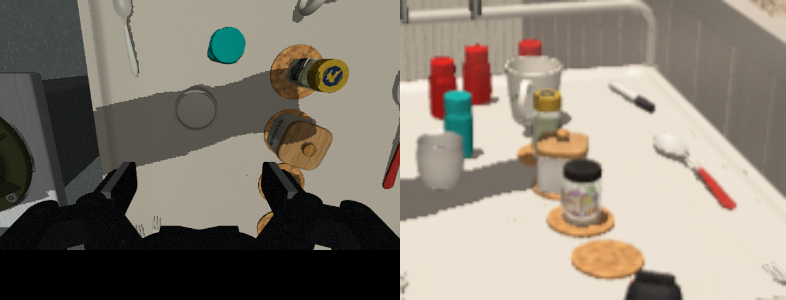

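The sweet jar stands on coaster 3. The pot's rim is at about wrist (314,174). I'll refine that with circle detection.

Run:
```python
from h import *
for n,cam,b,r,up in(("w",load("p11_wrist"),(265,125,365,225),(26,38),4),("t",load("top0"),(270,230,316,276),(9,16),8)):
    x0,y0,x1,y1=b;g=cv2.cvtColor(cam["frame"],cv2.COLOR_BGR2GRAY)[y0:y1,x0:x1];g=cv2.equalizeHist(cv2.GaussianBlur(cv2.resize(g,None,fx=up,fy=up,interpolation=2),(9,9),0))
    h=cv2.HoughCircles(g,cv2.HOUGH_GRADIENT_ALT,1.5,40,param1=120,param2=.6,minRadius=r[0]*up,maxRadius=r[1]*up)
    for u,v,q in ([] if h is None else h[0]): p=onz(cam,x0+u/up,y0+v/up,.065);print(n,u/up+x0,v/up+y0,q/up,p,"edge R",onz(cam,x0+(u+q)/up,y0+v/up,.065)[0]-p[0])
    if n=="w": G=g
cv2.imwrite("pics/c12.png",G)
```

```text
w 313.75 178.625 31.047028 [0.43465426 0.10824879 0.065     ] edge R 0.028520274693796865
t 292.875 253.8125 15.091103 [0.4358947  0.10564311 0.065     ] edge R 0.0005219544388110342
t 292.875 253.8125 10.81458 [0.4358947  0.10564311 0.065     ] edge R 0.0003740537521751408
```

View pics/c12.png

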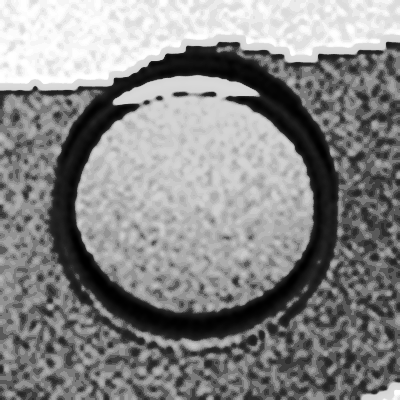

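The pot's opening is centred at (195,208)/4 in the crop, giving (0.435, 0.107). I'll grasp it there.

play_rows([
  [0.0025,-0.0045,0.02,0],
  [0,0,0.03,0],
  [0,0,0.035,0],
  [0,0,0.035,0],
  [0,0,0.035,0],
  [0,0,0.025,0],
  [0,0,0.015,0],
  [0,0,0.004,0],
  [0,0,0,0],
  [0,0,0,0],
])

```text
t: 21.17
eef_pos: [0.4365, 0.1066, 0.0376]
tcp_rot: [3.141, 0.0, 1.569]
contact_force: [0.6, 0.3, -0.2]
grip_width: 0.0856
grasp_force: 0.0
```

play_rows([
  [0,0,0,0],
  [0,0,0,0],
  [0,0,0,0],
  [0,0,0,0],
  [0,0,0,0],
  [0,0,0,0],
], grip=0)

```text
t: 21.67
eef_pos: [0.4366, 0.1071, 0.0391]
tcp_rot: [3.139, -0.0, 1.57]
contact_force: [-2.6, -1.3, 9.3]
grip_width: 0.0649
grasp_force: 65.0
```

play_rows([
  [0,0,-0.01,0],
  [0,0,-0.03,0],
  [0,0,-0.035,0],
  [0,0,-0.035,0],
  [0,0,-0.02,0],
  [0,0,0,0],
  [0,0,0,0],
])

```text
t: 22.25
eef_pos: [0.4371, 0.1073, 0.1692]
tcp_rot: [3.137, -0.001, 1.57]
contact_force: [-0.3, -0.2, -2.7]
grip_width: 0.0645
grasp_force: 68.2
```

play_rows([
  [-0.015,0.01,0,0],
  [-0.03,0.019,0,0],
  [-0.034,0.022,0,0],
  [-0.034,0.022,0,0],
  [-0.034,0.022,0,0],
  [-0.034,0.022,0,0],
  [-0.034,0.022,0,0],
  [-0.029,0.018,0,0],
  [-0.018,0.0105,0,0],
  [0,0,0,0],
])

```text
t: 23.08
eef_pos: [0.6039, -0.159, 0.1648]
tcp_rot: [-3.14, 0.001, 1.566]
contact_force: [0.0, 0.4, -2.4]
grip_width: 0.0645
grasp_force: 68.2
```

play_rows([
  [0,0,0,0],
  [0,0,0,0],
  [0,0,0,0],
])

```text
t: 23.33
eef_pos: [0.6019, -0.1539, 0.1664]
tcp_rot: [-3.14, -0.001, 1.571]
contact_force: [-0.2, 0.6, -1.9]
grip_width: 0.0644
grasp_force: 68.2
```

Run:
```python
from h import *
s=snap("p13",[("wrist",200,100,480,300),("side",260,120,440,260)])
w=load("p13_wrist");hh=cv2.cvtColor(w["frame"],cv2.COLOR_BGR2HSV);m=cv2.inRange(hh,(5,90,40),(20,255,255));m[:130]=0
k=max(cv2.findContours(cv2.morphologyEx(m,cv2.MORPH_CLOSE,np.ones((5,5))),0,1)[0],key=cv2.contourArea);x,y,bw,bh=cv2.boundingRect(k);print(x,y,bw,bh,onz(w,x+bw/2,y+bw/2,.005),"top",onz(w,x+bw/2,y,.005))
```

```text
23.43 [ 0.6024 -0.1539  0.1671] [-3.141 -0.     1.571] 0.0646 68.2002125820145 [ 0.  -0.3 -1.7]
273 137 100 70 [ 0.6060771  -0.15589485  0.005     ] top [ 0.60593345 -0.11146833  0.005     ]
```

play_rows([
  [-0.0015,0.002,0.02,0],
  [0,0,0.03,0],
  [0,0,0.03,0],
  [0,0,0.02,0],
  [0,0,0.012,0],
  [0,0,0.005,0],
  [0,0,0.002,0],
  [0,0,0,0],
  [0,0,0,0],
])

```text
t: 24.18
eef_pos: [0.6063, -0.1568, 0.0498]
tcp_rot: [3.139, 0.001, 1.57]
contact_force: [0.3, 0.3, -2.1]
grip_width: 0.0645
grasp_force: 68.2
```

Target is 0.0441, so about 5.5 mm more.

play_rows([
  [0.001,-0.001,0.003,0],
  [0,0,0.0015,0],
  [0,0,0.001,0],
  [0,0,0,0],
  [0,0,0,0],
  [0,0,0,0],
])

```text
t: 24.68
eef_pos: [0.6046, -0.1557, 0.0442]
tcp_rot: [3.14, 0.0, 1.57]
contact_force: [-2.6, 1.5, 5.4]
grip_width: 0.0648
grasp_force: 69.0
```

play_rows([
  [0,0,0,0],
  [0,0,0,0],
  [0,0,0,0],
  [0,0,0,0],
  [0,0,0,0],
  [0,0,0,0],
], grip=1)

```text
t: 25.18
eef_pos: [0.604, -0.1556, 0.0427]
tcp_rot: [-3.141, -0.0, 1.57]
contact_force: [-0.1, -0.8, 0.3]
grip_width: 0.0855
grasp_force: 0.0
```

play_rows([
  [0,0,-0.01,0],
  [0,0,-0.03,0],
  [0,0,-0.04,0],
  [0,0,-0.04,0],
  [0,0,-0.04,0],
  [0,0,-0.025,0],
  [0,0,-0.01,0],
  [0,0,0,0],
])

```text
t: 25.85
eef_pos: [0.6058, -0.1561, 0.2417]
tcp_rot: [3.136, 0.002, 1.57]
contact_force: [0.5, -0.0, 0.5]
grip_width: 0.0856
grasp_force: 0.0
```

play_rows([
  [0,-0.02,0,0],
  [0,-0.03,0,0],
  [0,-0.03,0,0],
  [0,-0.03,0,0],
  [0,-0.03,0,0],
  [0,-0.03,0,0],
  [0,-0.02,0,0],
  [0,0,0,0],
  [0,0,0,0],
])

```text
t: 26.6
eef_pos: [0.4126, -0.1552, 0.2365]
tcp_rot: [-3.14, -0.001, 1.569]
contact_force: [0.9, -0.1, 0.7]
grip_width: 0.0852
grasp_force: 0.0
```

Run:
```python
from h import *
s=snap("p14",[("top",150,150,470,270),("side",260,130,440,265)])
c=load("p14_top");t=c["frame"];hh=cv2.cvtColor(t,cv2.COLOR_BGR2HSV)
for n,(x,y),z in(("cin",(.602,.1615),.101),("tin",(.601,.056),.073),("spr",(.599,-.0493),.08),("pot",(.605,-.1555),.071)): print(n,"expected top px",np.round(proj(c,[x,y,z]),1))
```

```text
26.7 [ 0.4143 -0.1554  0.237 ] [-3.141 -0.     1.57 ] 0.0854 0.0 [-0.  -0.   0.6]
cin expected top px [269.8 182.5]
tin expected top px [314.6 185.6]
spr expected top px [358.3 186.5]
pot expected top px [401.5 185.3]
```

View pics/p14.png

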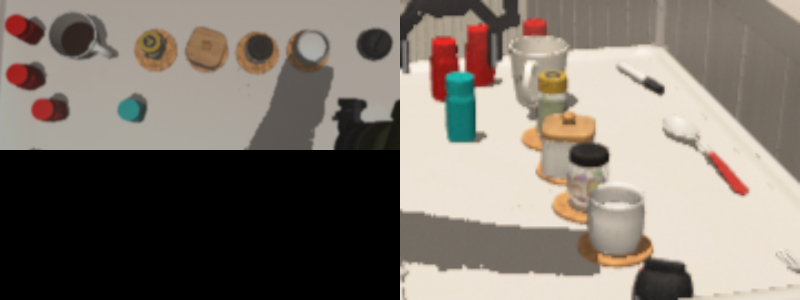

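All four stand upright on their coasters, in order. The look-alikes, mug and timer look untouched. I'll do one numeric check of the centring before handing in.

Run:
```python
from h import *
c=load("p14_top");t=c["frame"];hh=cv2.cvtColor(t,cv2.COLOR_BGR2HSV);g=hh[...,2]
def b(m,box,z,n):
    x0,y0,x1,y1=box;q=np.zeros_like(g);q[y0:y1,x0:x1]=m[y0:y1,x0:x1];q=cv2.morphologyEx(q,cv2.MORPH_CLOSE,np.ones((3,3)))
    k=max(cv2.findContours(q,0,1)[0],key=cv2.contourArea);(p,r)=cv2.minEnclosingCircle(k);print(n,np.round(p,1),round(r,1),onz(c,*p,z)[:2].round(4))
b(((g<55)*255).astype(np.uint8),(345,176,370,200),.08,"spr")
b(((hh[...,1]<40)&(g>130)).astype(np.uint8)*255,(388,174,413,198),.071,"pot inner")
b(cv2.inRange(hh,(17,110,40),(35,255,255)),(258,170,284,196),.101,"cin")
b(cv2.inRange(hh,(5,60,100),(17,140,255)),(296,168,336,208),.073,"tin")
c0=load("top0")["frame"]
for n,(x0,y0,x1,y1) in(("mug",(185,155,245,200)),("timer",(430,168,470,203))): print(n,cv2.phaseCorrelate(*[np.float32(cv2.cvtColor(a[y0:y1,x0:x1],6)) for a in(c0,t)]))
```

```text
spr [357.5 187.5] 9.3 [ 0.5966 -0.0475]
pot inner [402.4 184.4] 14.2 [ 0.6073 -0.1577]
cin [269.5 183.1] 9.0 [0.6005 0.1621]
tin [314.6 189. ] 18.6 [0.5927 0.056 ]
mug ((0.003951572901033984, 0.446924059940617), 0.9873477575514051)
timer ((0.13376213105101797, 0.10048369740107432), 0.8575124369727241)
```

```bash
python3 -c "
from plant import robot
print(robot.sign_off())"
```

```text
the job is handed in; nothing more can be done
None
```

I handed the job in with all four toppings upright on the coasters in height order from the mug to the timer: cinnamon jar, sugar tin, sweet jar, cream pot, each about centred (the tin's final position was judged from the gripper reading at release and the pictures), with the mug and timer never touched, at about 27 s of the 96 s allowed.

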